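# Set the vacuum packer's timer dial and latch its lid

## Robot

A 6-joint arm with a two-finger parallel gripper is mounted at the origin on the work surface. World frame = base frame: x ahead of the robot, y to its left, z up, the work surface at z = 0. Lengths are in m, angles in rad, forces in N, time in s.
With the tool pointing down it reaches from about 0.25 to 0.775 m from the base axis. Payload 4 kg.
Tool frame: the origin (TCP) lies at the very end of the fingers, on their centre line; the grasp point (between the pads) lies 19 mm behind it; x points along the fingers, y is the direction in which the jaws open and shut, and the axes are right-handed (so a half turn about x gives the same grasp; the last joint's range is limited). The gripper opens to 94 mm and grips with 3 to 60 N. Pads are 16 mm wide; open, the fingers measure 119 mm over their backs; the gripper's body (75 mm by 177 mm) begins 78 mm behind the grasp point.
Start: joints at [-1.226, 0.087, 1.371, -0, 1.684, -0.103], TCP at [0.238, -0.496, 0.206] pointing down, gripper open.
Joint ranges: [-3.1, 3.1], [-0.76, 2.03], [0.27, 2.55], [-1.08, 4.22], [0.17, 2.65], [-2.57, 2.57]. Speed limits (rad/s): [2.79, 2.79, 3.14, 3.14, 3.14, 3.14].

## Interface

Orientations are given as [roll, pitch, yaw] about the fixed x, y, z axes, in that order (R = Rz(yaw) Ry(pitch) Rx(roll)).
In Python, from bench import robot gives the robot as it stands.
- The arm moves only by the tool carry_out, never from a script. Its argument "targets" is a list of rows, each a list of 5 numbers: the closure, from 0 (fully open) to 1 (shut), then the shift along the tool's x, y, z in cm, then the turn about the tool's x in degrees. In form: [[fingers, tx, ty, tz, turn], ...]. A call has 1 to 20 rows; each row shifts and turns the commanded pose from where the row before left it, along the tool's axes as they then stand; what a row does not reach is not made up. A row lasts 1/10 s, in which the tool goes at most 50 mm and 8.59 degrees, less where a joint would pass 70% of its speed; a pose out of reach is approached as far as the arm can. A call is refused whole if a number of a shift passes 5 or a number of a turn 8.59, either way. A call with a gripper value outside its range is refused whole. The fingers move at their own pace and stop on an object; the grip force is fixed at half the most. Time passes only in rows, so rows that do not move let the fingers close. It gives the time, the measured TCP pose, the force and the opening at its end, in the units of the state.
- robot.get_obs(): the state, without advancing time (a new reading comes with each control period).
- robot.snapshot(name): name is "side" or "top"; returns a dict with "image" (420x560x3 uint8, red, green, blue), "camera_matrix" (3x3 intrinsics, pixels), "pose" (4x4, takes a point from camera to world coordinates). Camera axes: x right, y up, looking along -z (the intrinsics and any distortion apply to the point x, -y, -z); pixel columns grow to the right and rows downward; lengths in m; the calibration is good to about 2 mm. A picture is of the moment at which its call begins. There is no depth.
- robot.close_job(): hands the job in, once; it reports no verdict.
The state is a dict: "time": time; "joint_positions": joint angles; "qvel": joint speeds; "joint_torque": joint torques, N m; "tool_pos": TCP position; "ee_rot": TCP orientation; "wrist_force": force on the tool from outside, world axes, zero at the start; "wrist_torque": the same for the moment, N m; "width": finger opening in m.
Only numpy, scipy, OpenCV 4.12 (cv2) and the standard library are available. Lean on these libraries where they do the work, as an engineer would, in place of code of your own. Each camera call takes 0.05 s, during which the arm holds its last target. There are 200 camera calls.

## Task

Get the olive stall's vacuum packer ready for its next pack. First turn the timer dial to mark 7, that is seven clicks clockwise from its first mark (the long mark 0), and let it rest in that click. Then tip the latch's wire loop over the hook on the lid's front and press the latch lever down flat so that the lid is drawn tight, without disturbing the jar, the tub or the ladle.

Things in the scene. Friction and masses are not known exactly. Their poses are not given: they have to be found in the camera images.
- packer: Stainless steel vacuum packer fixed to the table, 360 deep (x), 420 wide (y), its flat deck 100 mm high. Origin: centre of its underside; x points away from its front (which faces the robot within 0.25 rad), y to the left seen from the robot, z up. The deck's front 128 mm carries the dial (left) and the latch (right); the lid, 50 mm high with a clear window, covers the rest.
- dial (a joint): Timer dial angle in rad, 0 at the first mark, growing clockwise seen from above to its stop at 5.236 (mark 10). 11 white marks on a black panel, one every 0.5236; 0, 5 and 10 are long (14 mm), the others short (7 mm), mark 5 farthest from the robot. Each mark has a click: a spring detent (about 0.08 N m) pulls the dial to the nearest mark. It starts at one of marks 0 to 4.
- dial_grip (a point): On the dial's vertical axis, 27 mm above the deck, at packer (-120, 130). Grey dial: round skirt 60 wide, top 10 mm above the deck; on it a grip bar 52 long, 14 wide, from 9 to 39 mm above the deck. The bar lies along the pointer (white line on half of its top and down that end), which points along packer yaw + 2.618 - dial angle (rad). This frame turns with the dial.
- lever_pivot (a point): Pivot of the latch lever, fixed on the packer 18 mm above the deck, at packer (-115, -60); the pivot line runs along the packer's y. Two steel cheeks 23 mm either side of it stand 27 mm above the deck.
- lever (a joint): Latch lever angle in rad: 0 leaning 60 degrees above the packer's +x (towards the lid), pi/6 upright, 2.094 (its stop) lying flat towards the robot, which is latched. Stiff enough to stay where it is left, moves under 1 to 3 N at its tip. Starts between 0 and 0.4.
- lever_tip (a point): Free end of the latch lever, a dark steel flat bar 24 wide and 5 thick, 52 mm from the pivot.
- bail (a joint): Angle in rad of the latch's wire loop about its pin on the lever (12 mm from the pivot), growing towards the lid; its elevation above the packer's +x is pi/2 - bail + lever. It starts standing 75 to 115 degrees up; tipped below about 60 degrees it drops by its weight behind the hook's lip, if the lever is at 0.45 or less, not lower.
- bail_bar (a point): Middle of the wire loop's cross bar, 5 mm thick and 36 mm long along the packer's y, 64 mm from the pin; the loop swings clear over the lever's tip.
- keeper (a point): Hook on the lid: seat of the cross bar's centre when tight. A steel tongue 20 wide juts from the lid, its top 2.5 mm below this point, with an upturned lip 3 thick, its back 2.7 mm in front (-x), rising 5.5 mm above this point. The lid's front is 21 mm behind (+x). Lid tight: at packer (-73, -60), 48 above the deck; at the start the gasket springs it 8 mm higher. Axes as the packer's.
- jar: Closed glass jar, 72 mm wide, 110 high, left of the packer; leave it alone. Origin: centre of its underside.
- tub: White plastic open tub, 96 mm wide, 75 high, to the right; leave it alone. Origin: centre of its underside.
- ladle: Steel serving spoon, 220 long, lying on the table to the right; leave it alone. Origin near its middle.

How it is judged:
By the outcome, as a careful person would: the job done as asked, in the order asked, and still so for the second after the job is handed in, with the robot touching nothing.
It also fails if it takes over 72 s, if anything falls off the work surface, if the arm or the gripper's body presses on something with over 40 N, if the wrist force passes 120 N, or if a joint passes its speed limit or range.

## Working session

There is one attempt and no reset: what is moved stays moved. The work goes in short steps, Python scripts to look and compute and a tool call to move; the robot and the scene stay as the last step left them, time stands still between calls to the robot, and variables do not carry over. Pictures are saved under pics/ and viewed, about 8 in all and at most 12, crops included, and the job is handed in when it is done.

Besides the shell and the picture viewer there is one more tool, called after "Request:" as name(argument=value, ...) on one line, values as JSON. carry_out: Moves the arm, as the interface text tells. Its arguments: {"type":"object","properties":{"targets":{"type":"array","items":{"type":"array","items":{"type":"number"}}}},"required":["targets"]}

```bash
mkdir -p pics; cat > h.py <<'E'
from bench import robot
import cv2, numpy as np
def snap(cam,name,crop=None,scale=1):
    s=robot.snapshot(cam); im=s["image"][:,:,::-1].copy()
    if crop: x0,y0,x1,y1=crop; im=im[y0:y1,x0:x1]
    if scale!=1: im=cv2.resize(im,None,fx=scale,fy=scale,interpolation=cv2.INTER_CUBIC)
    cv2.imwrite(f"pics/{name}.png",im); return s
def ray(s,u,v,z):
    K=np.array(s["camera_matrix"]);T=np.array(s["pose"])
    d=np.linalg.inv(K)@[u,v,1]; d=T[:3,:3]@[d[0],-d[1],-d[2]]; o=T[:3,3]
    return o+d*(z-o[2])/d[2]
def proj(s,p):
    K=np.array(s["camera_matrix"]);T=np.array(s["pose"])
    c=T[:3,:3].T@(np.array(p)-T[:3,3]); q=K@[c[0],-c[1],-c[2]]; return q[:2]/q[2]
E
python3 - <<'E'
from h import *
a=snap("top","top0"); b=snap("side","side0")
np.set_printoptions(precision=4,suppress=True)
for s in(a,b): print(s.keys(),np.array(s["camera_matrix"]),np.array(s["pose"]))
im=np.vstack([a["image"],b["image"]])
print(robot.get_obs())
E
```

```text
dict_keys(['image', 'camera_matrix', 'pose']) [[468.1379   0.     290.9497]
 [  0.     468.1379 208.9441]
 [  0.       0.       1.    ]] [[-0.019   0.9943 -0.1046  0.4131]
 [-0.9998 -0.018   0.0104  0.0364]
 [ 0.0085  0.1048  0.9945  1.4783]
 [ 0.      0.      0.      1.    ]]
dict_keys(['image', 'camera_matrix', 'pose']) [[459.7878   0.     273.9932]
 [  0.     459.7878 211.8792]
 [  0.       0.       1.    ]] [[-0.9448  0.2435 -0.2191  0.2525]
 [-0.3272 -0.6698  0.6665  0.8996]
 [ 0.0156  0.7014  0.7126  1.0715]
 [ 0.      0.      0.      1.    ]]
{'time': 0.1, 'joint_positions': array([-1.2261,  0.0879,  1.3721, -0.    ,  1.6836, -0.1031]), 'qvel': array([ 0.0008, -0.0009, -0.0039, -0.0004, -0.0005,  0.0008]), 'joint_torque': array([  0.0024, -34.1253, -30.3302,   0.0721,   0.0304,  -0.0001]), 'tool_pos': array([ 0.238 , -0.4953,  0.2044]), 'ee_rot': array([-1.671 ,  1.5688,  1.9184]), 'wrist_force': array([ 0.3394, -0.125 ,  0.0386]), 'wrist_torque': array([-0.0096, -0.0612,  0.0297]), 'width': 0.09396577618254373}
```

View pics/top0.png

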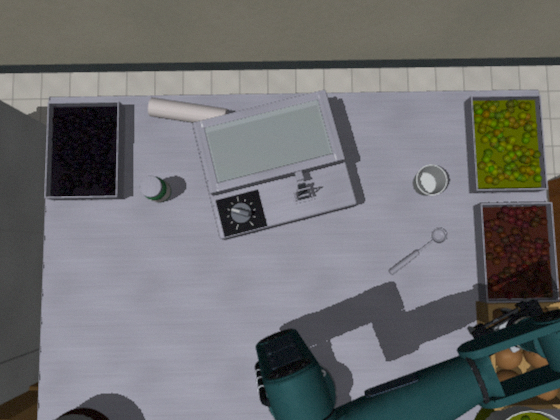

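View pics/side0.png

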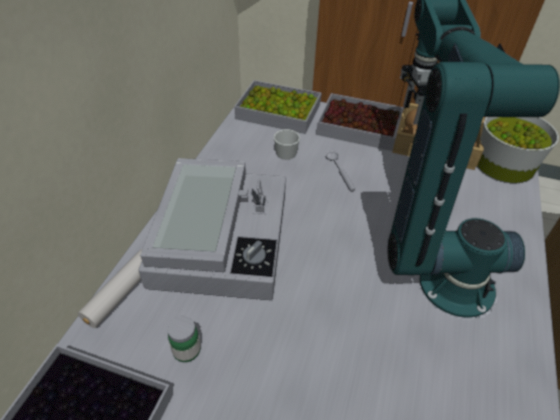

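Top: the packer's front corners are near (222,238) and (356,205), with the dial at (241,212) and the latch at (305,186). Side: the dial is near (254,252) and the latch near (258,195).

```bash
python3 - <<'E'
from h import *
a=snap("top","top1",(205,160,365,245),5); b=snap("side","side1",(215,165,315,295),4.6)
E
```

```text
(no output)
```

View pics/top1.png

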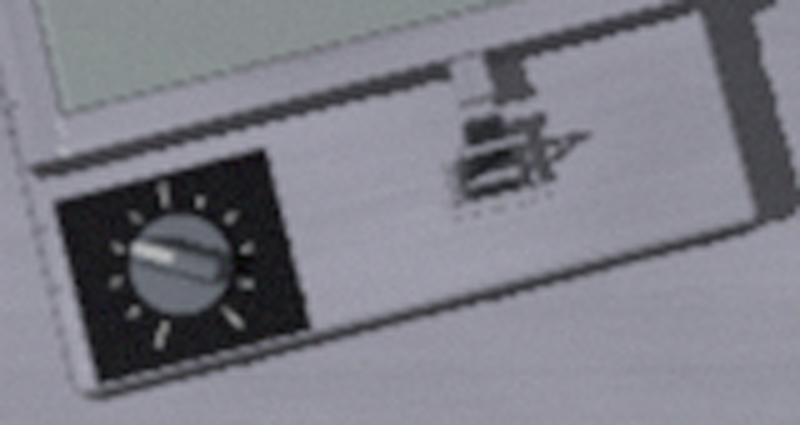

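View pics/side1.png

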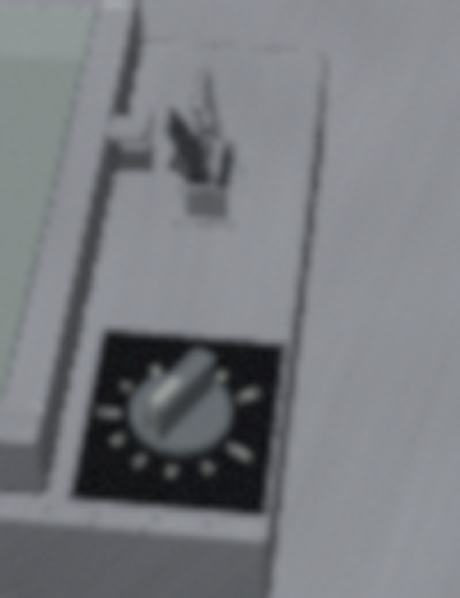

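```bash
cat >> h.py <<'E'
tp=lambda x,y:((x+.5)/5-.5+205,(y+.5)/5-.5+160)
sp=lambda x,y:((x+.5)/4.6-.5+215,(y+.5)/4.6-.5+165)
E
python3 - <<'E'
from h import *
from scipy.optimize import least_squares
from scipy.spatial.transform import Rotation as R
np.set_printoptions(precision=4,suppress=True)
a=robot.snapshot("top"); b=robot.snapshot("side")
mt={0:(160,335),1:(133,312),2:(115,281),3:(117,247),4:(135,217),5:(165,193),6:(201,202),7:(231,216),8:(247,247),9:(247,284),10:(233,317)}
ms={0:(238,452),1:(207,468),2:(171,472),3:(139,461),4:(117,440),5:(109,412),6:(126,386),7:(156,370),9:(222,377),10:(248,394)}
def W(p,q):
    c,s=np.cos(p[2]),np.sin(p[2]); return np.array([p[0]+c*q[0]-s*q[1],p[1]+s*q[0]+c*q[1],.1+q[2]])
def res(p,sel):
    r=[]
    for S,m,f in sel:
        for k,v in m.items():
            t=2.618-.5236*k; rad=p[4] if k in(0,5,10) else p[3]
            r+=list(proj(S,W(p,(-.120+rad*np.cos(t),.130+rad*np.sin(t),0)))-f(*v))
    return np.array(r)
for n,sel in(("top",[(a,mt,tp)]),("side",[(b,ms,sp)]),("both",[(a,mt,tp),(b,ms,sp)])):
    o=least_squares(res,[.6,.1,.2,.04,.045],args=(sel,)); p=o.x; print(n,p,"dial",W(p,(-.12,.13,0)),"rms",np.sqrt(np.mean(o.fun**2)))
for c in[(57,203),(266,150),(306,327),(98,382),(110,383),(750,222),(700,12)]: print("top",c,ray(a,*tp(*c),.1))
for c in[(325,60),(262,515),(280,345),(106,332),(76,495)]: print("side",c,ray(b,*sp(*c),.1))
inv=lambda f,k,u:None
def crop(S,q):
    u=proj(S,W(p,q)); return ((u+.5-([205,160] if S is a else [215,165]))*(5 if S is a else 4.6)-.5).round(0)
for m in range(2,5):
    t=2.618-.5236*m; print("bar end",m,[crop(S,(-.12+.026*np.cos(t),.13+.026*np.sin(t),.039)) for S in(a,b)])
piv=np.array([-.115,-.06,.018])
for L in(0,.2,.4):
    e=np.pi/3+L; d=np.array([np.cos(e),0,np.sin(e)]); print("L",L,[crop(S,piv+.052*d) for S in(a,b)])
    for el in(75,95,115):
        x=np.radians(el); print("  bail",el,[crop(S,piv+.012*d+.064*np.array([np.cos(x),0,np.sin(x)])) for S in(a,b)])
print("keeper",[crop(S,(-.073,-.06,.056)) for S in(a,b)],"piv",[crop(S,piv) for S in(a,b)])
ob=robot.get_obs(); M=R.from_euler("xyz",ob["ee_rot"]).as_matrix(); print(M)
E
```

```text
top [0.6966 0.0707 0.2303 0.04   0.0436] dial [0.5501 0.1699 0.1   ] rms 0.15753689971189364
side [0.6947 0.0669 0.2309 0.0402 0.0428] dial [0.5482 0.166  0.1   ] rms 0.15640196544201398
both [0.6957 0.0694 0.2325 0.0399 0.0432] dial [0.549  0.1682 0.1   ] rms 0.5311491229614784
top (57, 203) [0.5881 0.2435 0.1   ]
top (266, 150) [0.6177 0.1193 0.1   ]
top (306, 327) [0.5118 0.097  0.1   ]
top (98, 382) [0.4817 0.2196 0.1   ]
top (110, 383) [0.481  0.2126 0.1   ]
top (750, 222) [ 0.5694 -0.1672  0.1   ]
top (700, 12) [ 0.6965 -0.1414  0.1   ]
side (325, 60) [ 0.5676 -0.1668  0.1   ]
side (262, 515) [0.4798 0.2164 0.1   ]
side (280, 345) [0.5116 0.0923 0.1   ]
side (106, 332) [0.615  0.1186 0.1   ]
side (76, 495) [0.5842 0.239  0.1   ]
bar end 2 [array([134., 271.]), array([171., 412.])]
bar end 3 [array([135., 248.]), array([149., 405.])]
bar end 4 [array([147., 228.]), array([135., 391.])]
L 0 [array([486., 121.]), array([167., 119.])]
  bail 75 [array([489., 119.]), array([172.,  88.])]
  bail 95 [array([499., 157.]), array([207.,  88.])]
  bail 115 [array([508., 195.]), array([242.,  98.])]
L 0.2 [array([490., 135.]), array([182., 116.])]
  bail 75 [array([490., 122.]), array([176.,  87.])]
  bail 95 [array([500., 160.]), array([211.,  87.])]
  bail 115 [array([509., 199.]), array([245.,  97.])]
L 0.4 [array([495., 152.]), array([198., 114.])]
  bail 75 [array([491., 126.]), array([179.,  86.])]
  bail 95 [array([501., 164.]), array([215.,  87.])]
  bail 115 [array([511., 202.]), array([249.,  97.])]
keeper [array([478.,  96.]), array([143., 125.])] piv [array([495., 175.]), array([209., 174.])]
[[-0.0002  0.433  -0.9014]
 [ 0.0006 -0.9014 -0.433 ]
 [-1.     -0.0006 -0.    ]]
```

Two cameras agree the pointer is at mark 3, so the dial needs four clicks. The lever is at about 0.07 and the bail stands at about 93°. Moving above the dial.

Request:
carry_out(targets=[[0,-2.5,0,0,0],[0,-2.5,-1,-1,0],[0,0,-2.5,-3.1,0],[0,0,-2.5,-3.1,0],[0,0,-2.5,-3.1,0],[0,0,-2.5,-3.1,0],[0,0,-2.5,-3.1,0],[0,0,-2.5,-3.1,0],[0,0,-2.5,-3.1,0],[0,0,-2.5,-3.1,0],[0,0,-2.5,-3.1,0],[0,0,-2.5,-3.1,0],[0,0,-2.5,-3.1,0],[0,0,-2.5,-3.1,0],[0,0,-2.5,-3.1,0],[0,0,-2.5,-3.1,0],[0,0,-2.5,-3.1,0],[0,0,-2.5,-3.1,0],[0,0,-2.5,-3.1,0],[0,0,-2.5,-3.1,0]])

```text
time: 2.3
tool_pos: [0.5514, 0.1664, 0.2554]
ee_rot: [1.573, 1.571, -1.121]
wrist_force: [-0.7, -0.1, 0.1]
width: 0.0938
```

Request:
carry_out(targets=[[0,0,0,0,-8.5],[0,0,0,0,-8.5],[0,0,0,0,-8.5],[0,0,0,0,-8.5],[0,0,0,0,-8.5],[0,0,0,0,-8.5],[0,0,0,0,-8.5],[0,0,0,0,-8.5],[0,0,0,0,-8.5],[0,0,0,0,-8.5],[0,0,0,0,-8.5],[0,0,0,0,-8.5],[0,0,0,0,-8.5],[0,0,0,0,-8.5],[0,0,0,0,-8.5],[0,0,0,0,-8.5],[0,0,0,0,-8.5],[0,0,0,0,-8.5],[0,0,0,0,-8.5],[0,0,0,0,-8.5]])

```text
time: 4.3
tool_pos: [0.5509, 0.1648, 0.2553]
ee_rot: [-2.95, 1.57, -2.671]
wrist_force: [-0.2, -1.1, -0.6]
width: 0.0941
```

Request:
carry_out(targets=[[0,0,0,0,-8.5],[0,0,0,0,-8.5],[0,0,0,0,-8.5],[0,0,0,0,-8.5],[0,0,0,0,-8.5],[0,0,0,0,-8.5],[0,0,0.3,0.2,-3.7],[0,3,0,0,0],[0,3,0,0,0],[0,2.3,0,0,0],[0,0,0,0,0]])

```text
time: 5.4
tool_pos: [0.5442, 0.1773, 0.1679]
ee_rot: [2.719, 1.561, -2.352]
wrist_force: [-0.1, -0.7, 0.1]
width: 0.0939
```

```bash
python3 - <<'E'
from h import *
snap("side","side2",(190,130,330,300),3.4)
o=robot.get_obs(); print(o["joint_positions"],o["tool_pos"],o["ee_rot"],o["wrist_force"])
from scipy.spatial.transform import Rotation as R
M=R.from_euler("xyz",o["ee_rot"]).as_matrix(); print(M, np.degrees(np.arctan2(M[1,1],M[0,1])))
E
```

```text
[ 0.21910437  0.15273213  1.36730243 -0.00554764  1.62583804 -2.56387963] [0.54554204 0.17747736 0.17053638] [ 3.06166412  1.56379575 -2.00962685] [-0.46588554  0.24068665  0.32587084]
[[-2.97438912e-03 -9.36282229e-01  3.51236020e-01]
 [-6.33721617e-03  3.51248169e-01  9.36260948e-01]
 [-9.99975496e-01  5.58945799e-04 -6.97817161e-03]] 159.4363189324708
```

View pics/side2.png

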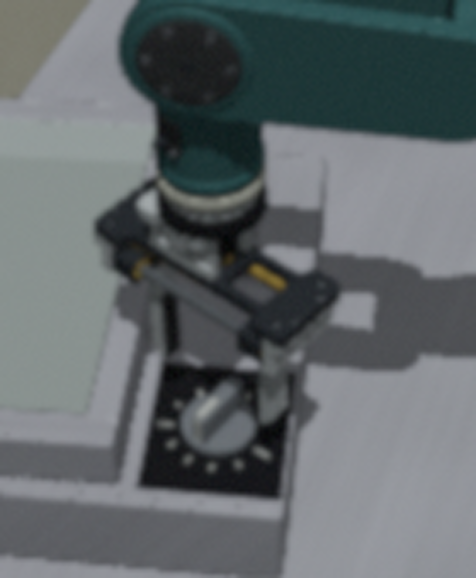

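The view shows the gripper around the dial with q6 almost at its limit, so the position is about 1 cm off. Backing the wrist off a few degrees.

Request:
carry_out(targets=[[0,0,0,0,4],[0,0,0,0,0],[0,0,0,0,0]])

```text
time: 5.75
tool_pos: [0.5478, 0.1774, 0.1743]
ee_rot: [-1.983, 1.564, -0.84]
wrist_force: [-0.6, 0.4, -0.4]
width: 0.0939
```

```bash
cat >> h.py <<'E'
from scipy.spatial.transform import Rotation as R
P=(.6957,.0694,.2320)
def W(q,p=P):
    c,s=np.cos(p[2]),np.sin(p[2]); return np.array([p[0]+c*q[0]-s*q[1],p[1]+s*q[0]+c*q[1],.1+q[2]])
def to(q):
    o=robot.get_obs(); M=R.from_euler("xyz",o["ee_rot"]).as_matrix()
    np.set_printoptions(precision=4,suppress=True)
    print("q",o["joint_positions"],"tcp",o["tool_pos"],"F",o["wrist_force"],"w",o["width"],"t",o["time"])
    print("x axis",M[:,0],"yang",np.degrees(np.arctan2(M[1,1],M[0,1])))
    print("pk",R.from_euler("z",-P[2]).apply(o["tool_pos"]-np.array([P[0],P[1],.1]))*1e3)
    for k in q: print("need cm",k,(M.T@(W(np.array(k)/1e3)-o["tool_pos"]))*100)
E
python3 - <<'E'
from h import *
to([(-120,130,16)])
E
```

```text
q [ 0.2182  0.1504  1.3625 -0.0057  1.6255 -2.4965] tcp [0.5478 0.1774 0.1743] F [-0.5697  0.3519 -0.4281] w 0.0939140764009737 t 5.75
x axis [ 0.0044 -0.0049 -1.    ] yang 155.52326270976795
pk [-119.1338  139.1027   74.3088]
need cm (-120, 130, 16) [ 5.8357 -0.454  -0.7573]
```

Request:
carry_out(targets=[[0,0,-0.45,-0.75,0],[0,2,0,0,0],[0,2,0,0,0],[0,1.7,0,0,0],[0,0,0,0,0],[0,0,0,0,0]])

```text
time: 6.35
tool_pos: [0.5482, 0.1675, 0.1159]
ee_rot: [-2.463, 1.565, -1.321]
wrist_force: [0.6, -0.5, 0.3]
width: 0.0939
```

```bash
python3 - <<'E'
from h import *
to([(-120,130,16)])
E
```

```text
q [ 0.2013  0.1727  1.4539 -0.0059  1.5147 -2.5115] tcp [0.5482 0.1675 0.1159] F [ 0.5525 -0.4886  0.2708] w 0.09393500912185693 t 6.35
x axis [ 0.0015 -0.0057 -1.    ] yang 155.4467751019194
pk [-120.9642  129.3864   15.8749]
need cm (-120, 130, 16) [-0.0129 -0.0385  0.1075]
```

Request:
carry_out(targets=[[1,0,0,0.1,0],[1,0,0,0,0],[1,0,0,0,0],[1,0,0,0,0],[1,0,0,0,0],[1,0,0,0,0],[1,0,0,0,0],[1,0,0,0,0]])

```text
time: 7.15
tool_pos: [0.5484, 0.1688, 0.1154]
ee_rot: [-2.508, 1.565, -1.366]
wrist_force: [0.5, -0.9, -0.0]
width: 0.0336
```

```bash
python3 - <<'E'
from h import *
to([(-120,130,16)]); print(robot.get_obs()["wrist_torque"])
E
```

```text
q [ 0.2034  0.1744  1.453  -0.0058  1.5142 -2.5096] tcp [0.5484 0.1688 0.1154] F [ 0.474  -0.9033 -0.0108] w 0.03360794795585268 t 7.15
x axis [ 0.0012 -0.0057 -1.    ] yang 155.45785251659984
pk [-120.4831  130.6063   15.3667]
need cm (-120, 130, 16) [-0.063  -0.0756 -0.0185]
[ 0.1443 -0.0645 -0.0045]
```

Still closing (34 mm), so wait longer.

Request:
carry_out(targets=[[1,0,0,0,0],[1,0,0,0,0],[1,0,0,0,0],[1,0,0,0,0],[1,0,0,0,0]])

```text
time: 7.65
tool_pos: [0.5495, 0.1681, 0.1155]
ee_rot: [-2.23, 1.563, -1.088]
wrist_force: [4.5, -3.2, -3.1]
width: 0.0144
```

```bash
python3 - <<'E'
from h import *
to([(-120,130,16)]); print(robot.get_obs()["wrist_torque"])
E
```

```text
q [ 0.2027  0.1747  1.4524 -0.0074  1.5124 -2.5097] tcp [0.5495 0.1681 0.1155] F [ 4.5013 -3.2337 -3.1402] w 0.014446900247329248 t 7.65
x axis [ 0.0035 -0.0068 -1.    ] yang 155.42949775243744
pk [-119.5675  129.6327   15.4755]
need cm (-120, 130, 16) [-0.0528  0.0564  0.0022]
[-0.2745 -0.8908  0.1492]
```

Request:
carry_out(targets=[[1,0,0,0,7],[1,0,0,0,7],[1,0,0,0,7],[1,0,0,0,7],[1,0,0,0,7],[1,0,0,0,7],[1,0,0,0,7],[1,0,0,0,7]])

```text
time: 8.45
tool_pos: [0.5488, 0.1681, 0.1154]
ee_rot: [-1.458, 1.564, -1.299]
wrist_force: [3.5, -2.8, -1.7]
width: 0.0137
```

Request:
carry_out(targets=[[1,0,0,0,7],[1,0,0,0,7],[1,0,0,0,7],[1,0,0,0,7],[1,0,0,0,7],[1,0,0,0,7],[1,0,0,0,7],[1,0,0,0,7],[1,0,0,0,0],[1,0,0,0,0]])

```text
time: 9.45
tool_pos: [0.549, 0.1689, 0.1154]
ee_rot: [-0.321, 1.565, -1.131]
wrist_force: [5.4, -1.0, -2.1]
width: 0.0137
```

```bash
python3 - <<'E'
from h import *
to([(-120,130,16)]); print(robot.get_obs()["wrist_torque"])
E
```

```text
q [ 0.2032  0.1746  1.4526 -0.0056  1.513  -0.5571] tcp [0.549  0.1689 0.1154] F [ 5.392  -1.0029 -2.1477] w 0.01367177684039152 t 9.45
x axis [ 0.0024 -0.0052 -1.    ] yang 43.58191237923325
pk [-119.9044  130.5963   15.4273]
need cm (-120, 130, 16) [-0.0569 -0.0384  0.047 ]
[ 0.04   -0.812   0.0064]
```

Request:
carry_out(targets=[[0,0,0,0,0],[0,0,0,0,0],[0,0,0,0,0],[0,0,0,0,0],[0,0,0,0,0],[0,0,0,0,0],[0,-3,0,0,0],[0,-4,0,0,0],[0,-4,0,0,0],[0.5,-4,0,0,0],[1,0,0,0,-8],[1,0,0,0,-8],[1,0,0,0,-8],[1,0,0,0,-8],[1,0,0,0,-8],[1,0,0,0,-8],[1,0,0,0,-8],[1,0,0,0,-4],[1,0,0,0,0]])

```text
time: 11.35
tool_pos: [0.5482, 0.1696, 0.2654]
ee_rot: [-1.607, 1.565, -1.372]
wrist_force: [-0.5, -0.7, -0.5]
width: 0.0093
```

```bash
python3 - <<'E'
from h import *
to([(-150,-60,150),(-150,-60,70)])
a=robot.snapshot("top")["image"][160:245,205:365,::-1]; b=robot.snapshot("side")["image"][200:280,225:295,::-1]
A=cv2.resize(a,None,fx=3.3,fy=3.3,interpolation=2); B=cv2.resize(b,None,fx=3.5,fy=3.5,interpolation=2)
im=np.zeros((290,A.shape[1]+B.shape[1],3),np.uint8); im[:A.shape[0],:A.shape[1]]=A; im[:B.shape[0],A.shape[1]:]=B; cv2.imwrite("pics/c3.png",im)
E
```

```text
q [ 0.2048  0.1379  1.1973 -0.0059  1.8064 -1.602 ] tcp [0.5482 0.1696 0.2654] F [-0.4544 -0.68   -0.5169] w 0.009326691706758957 t 11.35
x axis [ 0.0011 -0.0056 -1.    ] yang 103.44812563608818
pk [-120.5376  131.4833  165.4363]
need cm (-150, -60, 150) [  1.6536 -19.1311  -2.9979]
need cm (-150, -60, 70) [  9.6535 -19.0854  -2.9962]
```

View pics/c3.png

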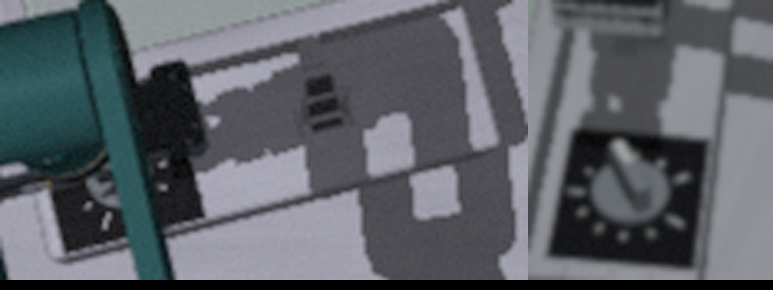

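Side crop: the pointer's white end at (622,150) points toward mark 7; I'll check it again once the arm is clear. Next is the bail, coming down in front of it.

Request:
carry_out(targets=[[1,0,-3,-1,0],[1,0,-4,-1,0],[1,0,-4,-1,0],[1,0,-4,0,0],[1,0,-4.1,0,0],[1,3,0,0,0],[1,3,0,0,0],[1,3,0,0,0],[1,0,0,0,0],[1,0,0,0,0]])

```text
time: 12.45
tool_pos: [0.5635, -0.0235, 0.1767]
ee_rot: [-1.72, 1.565, -1.486]
wrist_force: [0.8, -0.8, 0.2]
width: 0.0003
```

```bash
python3 - <<'E'
from h import *
to([(-150,-60,75),(-78.5,-60,75)])
snap("side","side4",(225,150,315,270),4.8)
s=robot.snapshot("side")
for k in range(6,9):
    t=2.618-.5236*k; print(k,(proj(s,W((-.12+.026*np.cos(t),.13+.026*np.sin(t),.039)))+.5-[225,150])*4.8-.5)
E
```

```text
q [-0.1389  0.125   1.3863 -0.0054  1.6291 -1.9443] tcp [ 0.5635 -0.0235  0.1767] F [ 0.7591 -0.8145  0.2377] w 0.00028367499012176543 t 12.45
x axis [ 0.0005 -0.0055 -1.    ] yang 103.42062891190871
pk [-150.0501  -60.0416   76.6858]
need cm (-150, -60, 75) [0.1685 0.0051 0.0052]
need cm (-78.5, -60, 75) [ 0.1628 -0.0109  7.1551]
6 [ 99.4628 444.5521]
7 [118.8042 433.1928]
8 [142.7014 430.5345]
```

View pics/side4.png

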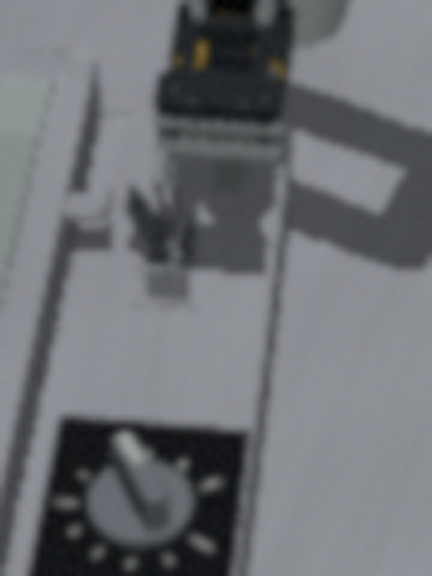

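The pointer tip at (122,435) matches the mark 7 prediction of (119,433), so the dial is done. Now tipping the bail.

Request:
carry_out(targets=[[1,0.1,0,1,0],[1,0,0,1,0],[1,0,0,0.8,0],[1,0,0,0.8,0],[1,0,0,0.8,0],[1,0,0,0.8,0],[1,0,0,0.8,0],[1,0,0,0.8,0],[1,0,0,0.4,0],[1,0,0,0,0],[1,0,0,0,0]])

```text
time: 13.65
tool_pos: [0.6336, -0.0069, 0.1755]
ee_rot: [-1.641, 1.565, -1.406]
wrist_force: [-0.3, 0.1, 0.2]
width: 0.0002
```

Request:
carry_out(targets=[[1,-2,0,0,0],[0.5,-3,0,0,0],[0.4,-3,0,-2,0],[0.4,0,0,-3,0],[0.4,0,0,-3,0],[0.4,0,0,-3,0],[0.4,0,0,0,0]])

```text
time: 14.35
tool_pos: [0.5238, -0.0325, 0.2567]
ee_rot: [-1.499, 1.564, -1.265]
wrist_force: [-0.0, 0.0, 0.5]
width: 0.0453
```

```bash
python3 - <<'E'
from h import *
to([(-94,-60,140),(-94,-60,50)])
snap("side","side5",(235,165,295,225),9)
s=robot.snapshot("side")
c=lambda q:((proj(s,W(np.array(q)/1e3))+.5-[235,165])*9-.5).round(0)
for L in(0,.1,.2,.3,.4,.6):
    e=np.pi/3+L; print(L,c((-115+52*np.cos(e),-60,18+52*np.sin(e))))
print("keeper",c((-73,-60,56)),"bar",c((-56,-60,56)))
E
```

```text
q [-0.1661  0.0248  1.3357 -0.0059  1.7781 -1.9715] tcp [ 0.5238 -0.0325  0.2567] F [-0.02    0.0494  0.4656] w 0.04528138236901443 t 14.35
x axis [ 0.002  -0.0062 -1.    ] yang 103.3719131129279
pk [-190.6989  -59.6563  156.6898]
need cm (-94, -60, 140) [ 1.6738 -0.0369  9.6691]
need cm (-94, -60, 50) [10.6736  0.0215  9.6648]
0 [148. 234.]
0.1 [162. 230.]
0.2 [177. 227.]
0.3 [192. 225.]
0.4 [208. 224.]
0.6 [240. 226.]
keeper [100. 246.] bar [ 48. 242.]
```

View pics/side5.png

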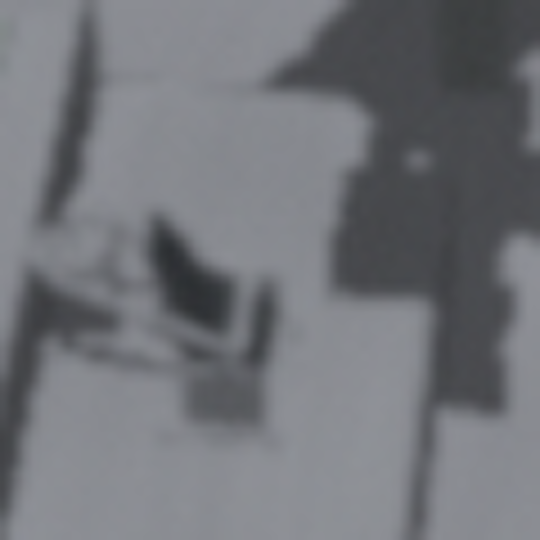

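The bail has dropped behind the lip (bar near (50,245)) and the lever tip at (158,220) gives about 0.1. The gap behind the lever is too narrow for a finger, so I'll grip the lever by its edges and draw it back past upright.

Request:
carry_out(targets=[[0.5,0,0,3,0],[0.5,0,0,3,0],[0.5,0,0,3,0],[0.5,1.7,0,0.7,0],[0.5,3,0,0,0],[0.5,3,0,0,0],[0.5,2,0,0,0],[0.5,1,0,0,0],[1,0,0,0,0],[1,0,0,0,0],[1,0,0,0,0],[1,0,0,0,0],[1,0,0,0,0],[1,0,0,0,0]])

```text
time: 15.85
tool_pos: [0.6222, -0.0098, 0.1505]
ee_rot: [-1.031, 1.563, -0.796]
wrist_force: [1.2, 1.2, 4.5]
width: 0.0233
```

```bash
python3 - <<'E'
from h import *
to([(-94,-60,50),(-124,-60,54)])
E
```

```text
q [-0.104   0.2593  1.2811 -0.0049  1.5953 -1.91  ] tcp [ 0.6222 -0.0098  0.1505] F [1.1851 1.1773 4.5028] w 0.02333989910253383 t 15.85
x axis [ 0.0053 -0.0055 -1.    ] yang 103.46688214454115
pk [-89.7744 -60.1495  50.5143]
need cm (-94, -60, 50) [ 0.0497  0.0166 -0.4227]
need cm (-124, -60, 54) [-0.3622  0.0231 -3.4211]
```

Request:
carry_out(targets=[[1,-0.2,0,-0.5,0],[1,-0.1,0,-0.5,0],[1,-0.1,0,-0.5,0],[1,0,0,-0.5,0],[1,0,0,-0.5,0],[1,0,0,-0.5,0],[1,0.1,0,-0.5,0],[1,0,0,0,0]])

```text
time: 16.65
tool_pos: [0.5891, -0.0178, 0.1548]
ee_rot: [-0.716, 1.56, -0.481]
wrist_force: [1.3, 2.4, 8.0]
width: 0.0232
```

```bash
python3 - <<'E'
from h import *
to([(-94,-60,50),(-124,-60,54)])
snap("side","side6",(235,165,295,225),9)
E
```

```text
q [-0.1241  0.1818  1.3653 -0.0038  1.5842 -1.9301] tcp [ 0.5891 -0.0178  0.1548] F [1.2795 2.3605 7.9773] w 0.02316612909922771 t 16.65
x axis [ 0.0097 -0.0051 -0.9999] yang 103.47482333598614
pk [-123.7433  -60.3451   54.7602]
need cm (-94, -60, 50) [0.5004 0.0285 2.9704]
need cm (-124, -60, 54) [ 0.0756  0.0351 -0.0262]
```

View pics/side6.png

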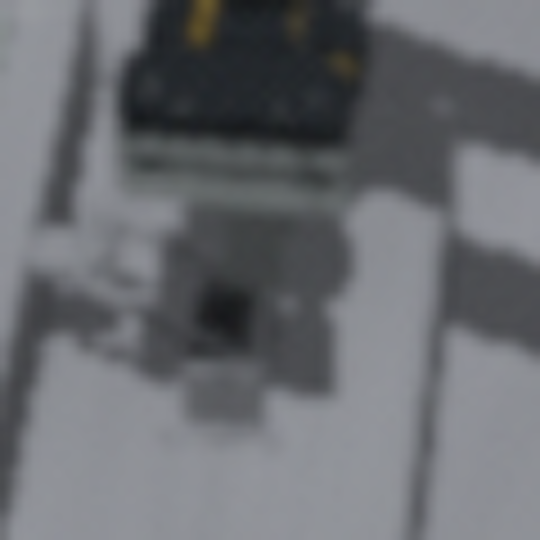

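Request:
carry_out(targets=[[0.5,0,0,0,0],[0.5,0,0,0,0],[0.5,0,0,0,0],[0.5,-2,0,0,0],[0.7,-2,0,1,0],[1,0,0,1,0],[1,0,0,0,0],[1,0,0,0,0],[1,0,0,0,0],[1,0,0,0,0],[1,2,0,0,0],[1,1.3,0,0,0],[1,0,0,0,0]])

```text
time: 18.0
tool_pos: [0.605, -0.0133, 0.1556]
ee_rot: [-2.396, 1.565, -2.162]
wrist_force: [1.2, 0.1, 0.3]
width: 0.0007
```

```bash
python3 - <<'E'
from h import *
to([(-116,-60,61),(-137,-60,51)])
snap("side","side7",(235,165,295,225),9)
E
```

```text
q [-0.1125  0.2264  1.3109 -0.0054  1.6071 -1.9183] tcp [ 0.605  -0.0133  0.1556] F [1.2151 0.1246 0.3009] w 0.000682627795925639 t 18.0
x axis [-0.0034 -0.005  -1.    ] yang 103.45321710927
pk [-107.2433  -59.6393   55.6285]
need cm (-116, -60, 61) [-0.5331 -0.0358 -0.8781]
need cm (-137, -60, 51) [ 0.4762 -0.0258 -2.9737]
```

View pics/side7.png

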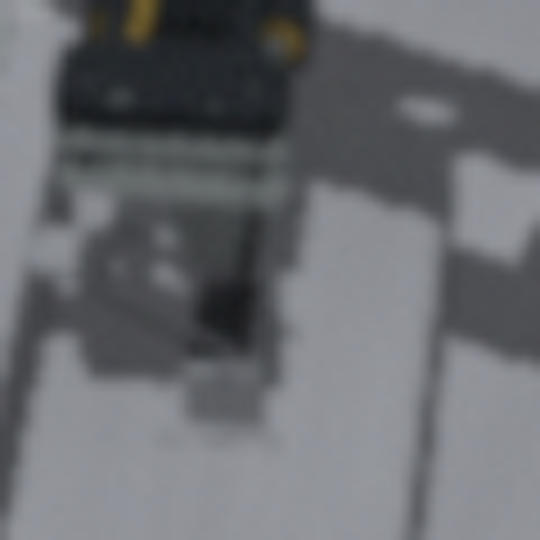

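Request:
carry_out(targets=[[1,0,0,-0.5,0],[1,-0.1,0,-0.5,0],[1,0,0,-0.5,0],[1,0.1,0,-0.5,0],[1,0.2,0,-0.5,0],[1,0.2,0,-0.5,0],[1,0.4,0,-0.4,0],[1,0.4,0,-0.4,0],[1,0.4,0,-0.3,0],[1,0,0,0,0]])

```text
time: 19.05
tool_pos: [0.5654, -0.0233, 0.1415]
ee_rot: [-2.045, 1.565, -1.811]
wrist_force: [0.1, -0.2, 1.7]
width: 0.0003
```

```bash
python3 - <<'E'
from h import *
to([(-149,-60,32),(-151,-60,20)])
E
```

```text
q [-0.1377  0.1441  1.435  -0.0059  1.5631 -1.943 ] tcp [ 0.5654 -0.0233  0.1415] F [ 0.1482 -0.2353  1.6638] w 0.0002634080648264397 t 19.05
x axis [-0.0014 -0.0058 -1.    ] yang 103.43891612947141
pk [-148.1402  -60.2385   41.4737]
need cm (-149, -60, 32) [ 0.9475  0.0291 -0.0834]
need cm (-151, -60, 20) [ 2.148   0.0359 -0.2801]
```

Light contact (1.7 N). Now pressing down.

Request:
carry_out(targets=[[1,0.4,0,0,0],[1,0.4,0,0,0],[1,0.4,0,0,0],[1,0.3,0,-0.2,0],[1,0.3,0,0,0],[1,0.2,0,0,0],[1,0.2,0,0,0],[1,0,0,0,0]])

```text
time: 19.85
tool_pos: [0.5645, -0.0237, 0.1208]
ee_rot: [-1.615, 1.565, -1.38]
wrist_force: [-0.9, 0.2, 2.6]
width: 0.0003
```

```bash
python3 - <<'E'
from h import *
to([(-151,-60,18)])
E
```

```text
q [-0.1388  0.1508  1.469  -0.0054  1.5199 -1.9442] tcp [ 0.5645 -0.0237  0.1208] F [-0.9238  0.2494  2.597 ] w 0.00028434930784981713 t 19.85
x axis [ 0.0011 -0.0056 -1.    ] yang 103.45487999436374
pk [-149.0686  -60.399    20.8244]
need cm (-151, -60, 18) [ 0.2822  0.0421 -0.193 ]
```

Request:
carry_out(targets=[[1,0.2,0,0,0],[1,0.2,0,0,0],[1,0.1,0,0,0],[1,0,0,0,0]])

```text
time: 20.25
tool_pos: [0.5647, -0.0237, 0.1205]
ee_rot: [-1.281, 1.564, -1.046]
wrist_force: [-9.3, -0.2, 18.8]
width: 0.0003
```

The force rose to 19 N at z = 0.1205, which is the flat stop. Retreating to look.

Request:
carry_out(targets=[[1,-1,0,0,0],[1,-3,0,0,0],[1,-4,0,0,0],[1,-4,0,0,0],[1,0,0,-4,0],[1,0,0,-4,0],[1,0,0,-4,0],[1,0,0,-4,0],[1,0,0,0,0],[1,0,0,0,0]])

```text
time: 21.25
tool_pos: [0.4091, -0.0604, 0.2357]
ee_rot: [-1.285, 1.564, -1.051]
wrist_force: [1.0, -0.5, -0.6]
width: 0.0003
```

```bash
python3 - <<'E'
from h import *
to([])
s=robot.snapshot("side")["image"][:,:,::-1]; t=robot.snapshot("top")["image"][:,:,::-1]
A=cv2.resize(s[165:295,225:300],None,fx=4.5,fy=4.5,interpolation=2); B=cv2.resize(t[120:260,130:380],(450,252)); C=cv2.resize(s[110:370,140:370],None,fx=1.3,fy=1.3)
im=np.zeros((590,800,3),np.uint8); im[:A.shape[0],:A.shape[1]]=A; im[:252,340:790]=B; im[252:590,340:340+C.shape[1]]=C[:338]; cv2.imwrite("pics/f.png",im)
b=robot.snapshot("side"); c=lambda q:((proj(b,W(np.array(q)/1e3))+.5-[225,165])*4.5-.5).round(0)
print("tip flat",c((-167,-60,20)),"keeper tight",c((-73,-60,48)),"raised",c((-73,-60,56)))
for k in(6,7,8):
    th=2.618-.5236*k; print(k,c((-120+26*np.cos(th),130+26*np.sin(th),39)))
E
```

```text
q [-0.2799 -0.2284  1.6073 -0.0047  1.7579 -2.0855] tcp [ 0.4091 -0.0604  0.2357] F [ 0.963  -0.4652 -0.5514] w 0.00029248652128775933 t 21.25
x axis [ 0.0033 -0.0057 -1.    ] yang 103.40553443579964
pk [-308.7702  -60.3809  135.7481]
tip flat [238. 174.] keeper tight [ 95. 132.] raised [ 95. 123.]
6 [ 93. 349.]
7 [111. 339.]
8 [134. 336.]
```

View pics/f.png

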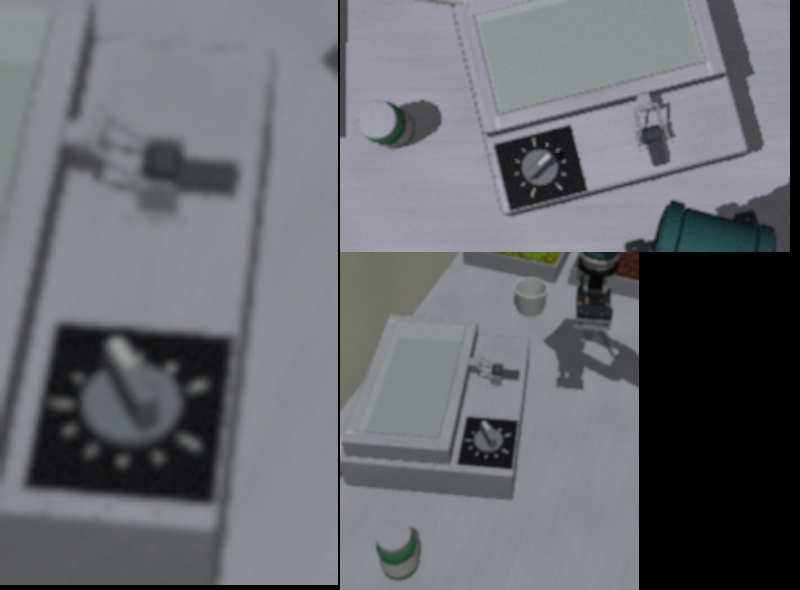

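```bash
python3 - <<'E'
from h import *
b=robot.snapshot("side"); g=cv2.cvtColor(b["image"],cv2.COLOR_RGB2GRAY).astype(np.float32); g0=cv2.imread("pics/side0.png",0).astype(np.float32)
for n,(x0,y0,x1,y1) in {"lid left-front":(150,160,245,275),"deck/panel corner":(225,265,285,300),"jar":(160,310,210,365),"tub":(268,125,305,162),"ladle":(322,145,360,195)}.items():
    A,B=g0[y0:y1,x0:x1],g[y0:y1,x0:x1]; print(n,cv2.phaseCorrelate(A,B,cv2.createHanningWindow(A.shape[::-1],cv2.CV_32F)))
q=lambda x,z:proj(b,W((x,.0,z)))
print("expected lid shift tight",q(-.05,.05)-q(-.05,.058)); print(robot.get_obs()["time"])
E
```

```text
lid left-front ((0.23737371708023858, 0.6372290351404004), 0.9485512687100305)
deck/panel corner ((-0.06875225541104157, -0.017811830073437562), 0.945352065121686)
jar ((-0.08225005120614526, -0.021449328589486782), 0.9003815383911132)
tub ((0.15767049252741927, 0.022565321957657147), 0.946086827814579)
ladle ((0.8244598923626825, 0.5277628326423809), 0.3772976834774017)
expected lid shift tight [0.12889053 2.0080231 ]
21.45
```

```bash
python3 - <<'E'
from h import *
b=robot.snapshot("side"); t=robot.snapshot("top")
for n,s,f,boxes in (("side",b,"side0",{"lid front near":(195,235,240,270),"lid front far":(222,160,248,185),"lid back":(145,190,185,285),"front far top":(200,155,235,180)}),("top",t,"top0",{"lid":(195,90,340,190),"ladle":(385,225,450,275),"tub":(410,160,452,198)})):
    g=cv2.cvtColor(s["image"],cv2.COLOR_RGB2GRAY).astype(np.float32); g0=cv2.imread(f"pics/{f}.png",0).astype(np.float32)
    for k,(x0,y0,x1,y1) in boxes.items():
        A,B=g0[y0:y1,x0:x1],g[y0:y1,x0:x1]; print(n,k,cv2.phaseCorrelate(A,B,cv2.createHanningWindow(A.shape[::-1],cv2.CV_32F)))
    if n=="side":
        P0=np.hstack([cv2.resize(x[165:265,195:275],None,fx=4.9,fy=4.9,interpolation=2) for x in(g0,g)]); cv2.imwrite("pics/cmp.png",P0)
E
```

```text
side lid front near ((0.8466597859623128, 0.7095859331713541), 1.0629690223269992)
side lid front far ((0.6017519703368368, 0.1542779641676546), 0.7325828615824381)
side lid back ((0.07909628034249039, 0.019075552706432575), 0.907804436981678)
side front far top ((-0.0622696392609825, 0.7894217868262903), 1.0486518753899468)
top lid ((-0.15183154350066275, 0.38827154420858534), 0.9544166005452474)
top ladle ((0.22571207041882246, 0.16580444206695688), 0.4486463293764326)
top tub ((0.44126513935681544, -0.0008104899248237984), 0.9339646291732788)[ WARN:0@2.692] global loadsave.cpp:1063 imwrite_ Unsupported depth image for selected encoder is fallbacked to CV_8U.
```

View pics/cmp.png

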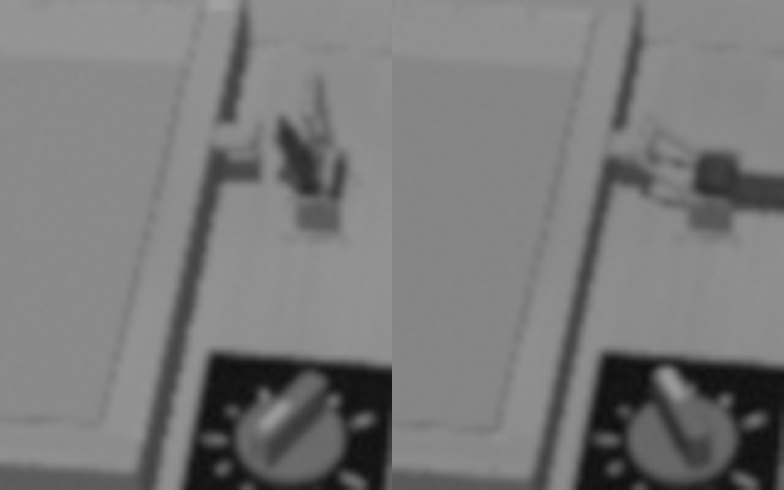

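Side by side, the lid's front corner dropped from (140,468) to (140,478), about 2 px or 8 mm. The loop sits on the hook, the lever lies flat and the pointer is at mark 7, so I'm handing in.

```bash
python3 -c "
from bench import robot
print(robot.close_job())"
```

```text
the job is handed in; nothing more can be done
None
```

The vacuum packer is ready: the dial is at mark 7, the wire loop is over the hook, and the lever is down flat with the lid drawn tight. I handed the job in at about 21.5 s of the 72 s allowed.

- **Dial:** It started at mark 3. I gripped the bar, turned it four clicks clockwise and let go. The pointer tip then lay within 4 px of the mark 7 prediction in the enlarged side view, and it was still there in the last picture.
- **Latch:** I tipped the loop behind the hook's lip with closed fingers. There was too little room for a finger behind the lever, so I pulled it back past upright by its edges. I then pushed it over and down until it met its stop at about 19 N.
- **Lid:** The lever tip is where it should be when flat. The lid's front edge dropped about 2 px in the side view, which matches the expected 8 mm. Image correlation over wider lid areas gave a smaller shift (0.2–0.8 px). I put that down to the lid's back edge barely moving (0.02–0.08 px).
- **Jar, tub and ladle:** The jar and tub correlate to within 0.1 and 0.5 px of the start. The ladle check was weak (0.3 px from the top camera, 1 px from the side, low confidence), probably because the arm's shadow moved. The arm never went near it at low height.

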